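# Check the re-hung lids of the bench chest for binding

## Robot

A 7-joint arm with a two-finger parallel gripper is mounted at the origin on the work surface. World frame = base frame: x ahead of the robot, y to its left, z up, the work surface at z = 0. Lengths are in m, angles in rad, forces in N, time in s.
With the tool pointing down it reaches from about 0.425 to 0.95 m from the base axis. Payload 16.7 kg.
Tool frame: the origin (TCP) lies between the finger pads; the fingertips stand 25 mm ahead of it and the grasp point (between the pads) lies 6 mm ahead of it (tcp_to_tips is the distance from the TCP to the fingertips, in m); z points along the fingers, y is the line along which they close (so a half turn about z gives the same grasp; the last joint's range is limited). The gripper opens to 94 mm and grips with 3 to 60 N. Pads are 16 mm wide; open, the fingers measure 119 mm over their backs; the gripper's body (75 mm by 177 mm) begins 78 mm behind the grasp point.
Start: joints at [-1.377, 0.426, 0.074, 1.606, -0.034, 1.111, -0.067], TCP at [0.227, 0.636, 0.23] pointing down, gripper open.
Joint ranges: [-2.85, 2.85], [-0.5, 2.14], [-1.23, 1.37], [0.21, 2.46], [-1.02, 4.16], [0.16, 2.05], [-2.73, 2.73]. Speed limits (rad/s): [1.89, 1.89, 2.39, 2.39, 3.01, 3.01, 3.01].

## Interface

Orientations are given as a unit quaternion [w, x, y, z].
In Python, from rig import * gives the robot as it stands.
- The arm moves only by the tool jog_arm, never from a script. Its argument "steps" is a list that holds one entry, the list of rows, each a list of 7 numbers: the shift along the tool's x, y, z in m, then the turn, a rotation vector about the tool's x, y, z in rad, then the closure, from 0 (fully open) to 1 (shut). A call has exactly 5 rows; each row is the pose to reach, as a shift and turn from the pose commanded when the call began, along the tool's axes at that moment; what a row does not reach only later rows make up. A row lasts 1/10 s, in which the tool goes at most 50 mm and 8.59 degrees, less where a joint would pass 70% of its speed; a pose out of reach is approached as far as the arm can. A call with a gripper value outside its range is refused whole. The fingers move at their own pace and stop on an object; "grip_force" is the grip in N (left out, the last holds). Time passes only in rows, so rows that repeat a pose let the fingers close, or fill a call up. It gives the time, the measured TCP pose, the force, the opening and the grip force at its end, in the units of the state.
- read_state(): the state, without advancing time (a new reading comes with each control period).
- grab_frame(name): name is "scene" or "side" or "wrist"; returns a dict with "color" (420x560x3 uint8, red, green, blue), "fovy" (degrees; the focal length in pixels is half the picture's height over the tangent of half this angle, whatever the lens; pixels are square), "cx", "cy" (the principal point, pixels), "D" ([k1, k2, p1, p2, k3] as OpenCV has them; the pictures are not rectified), "R" (3x3) and "t" (3): a world point X has camera coordinates R X + t. Camera axes: x right, y down, z forward; pixel columns grow to the right and rows downward; lengths in m; the calibration is good to about 2 mm. A picture is of the moment at which its call begins. There is no depth.
- job_done(): hands the job in; it is judged then, once.
The state is a dict: "time": time; "joint_positions": joint angles; "qd": joint speeds; "tau": joint torques, N m; "eef_pos": TCP position; "orientation": TCP orientation; "contact_force": force on the tool from outside, world axes, zero at the start; "ft_torque": the same for the moment, N m; "gripper_width": opening from 0.0 (shut) to 1.0 (fully open); "gripper_force": force on a finger pad.
Only numpy, scipy, OpenCV 4.12 (cv2) and the standard library are available. Lean on these libraries where they do the work, as an engineer would, in place of code of your own. Each camera call takes 0.05 s, during which the arm holds its last target. There are 200 camera calls.

## Task

The three lids of the wooden bench chest have just been re-hung. Swing each one gently down through its arc and feel for binding: let every lid that goes down freely right down until it is shut flush, but do not force or slam any, and swing a lid that binds back up until it stands fully open against its stop, so that its hinges can be reset. Leave the things around the chest where they are.

Things in the scene. Friction and masses are not known exactly. Their poses are not given: they have to be found in the camera images.
- chest: light wooden chest, 180 mm deep (x), 400 wide (y), 100 high to the rim, fixed on the bench; three compartments in a row, each with a lid. Origin: centre of its underside; x away from the robot towards the hinges, y along the row, z up. All lids turn about one line along y at x = +85, z = +100 mm; lids a, b, c lie at y = +133, 0, -133 mm, each 130 wide, 3 mm apart
- lid_a_bar (a point): middle of the steel bar handle on lid a's outer face near its front edge: round bar 10 mm thick, 66 long, along chest y, between two posts, 29 mm clear above the lid. From the hinge line, with the lid shut: x = -152, z = +46 mm; it turns with the lid about that line
- lid_b_bar (a point): middle of the steel bar handle on lid b's outer face near its front edge: round bar 10 mm thick, 66 long, along chest y, between two posts, 29 mm clear above the lid. From the hinge line, with the lid shut: x = -152, z = +46 mm; it turns with the lid about that line
- lid_c_bar (a point): middle of the steel bar handle on lid c's outer face near its front edge: round bar 10 mm thick, 66 long, along chest y, between two posts, 29 mm clear above the lid. From the hinge line, with the lid shut: x = -152, z = +46 mm; it turns with the lid about that line
- lid_a (a joint): opening angle of lid a (chest y = +133 mm), rad: 0 = shut flush on the rim, 1.45 = fully open on its stop; starts half open. Each lid: plywood, 12 mm thick, 0.26 kg, front edge 177 mm from the hinge line, underside on that line. Its friction hinge holds it wherever it is left
- lid_b (a joint): opening angle of lid b (chest y = 0 mm), rad: 0 = shut flush on the rim, 1.45 = fully open on its stop; starts half open. A free lid takes about 0.5 to 2.5 N at the bar to go down, all the way, and 2 to 5 N to come up. Pushing on a bind with more than about 18 N at the bar is forcing it; faster than 2 rad/s is slamming
- lid_c (a joint): opening angle of lid c (chest y = -133 mm), rad: 0 = shut flush on the rim, 1.45 = fully open on its stop; starts half open. A lid that binds, whichever it is, moves as freely as the others at first; somewhere between 0.5 and 0.2 rad it begins to spring back, by 10 to 14 N more at the bar for each 0.1 rad. Nothing shows outside
- pencil_tin: loose steel tin of pens, 80 mm across, 100 mm high (pens to 175 mm), upright beside the chest; origin at the centre of its underside. To be left alone
- tape_measure: loose black tape measure, 75 x 38 x 70 mm; origin at the centre of its underside. To be left alone
- glue: loose white glue bottle, 58 mm across, 150 mm high, upright; origin at the centre of its underside. To be left alone
- offcut: loose wooden offcut, 110 x 45 x 32 mm; origin at the centre of its underside. To be left alone

How it is judged:
By the outcome, as a careful person would: the job done as asked, in the order asked, and still so for the second after the job is handed in, with the robot touching nothing.
It also fails if it takes over 72 s, if anything falls off the work surface, if the arm or the gripper's body presses on something with over 40 N, if the wrist force passes 120 N, or if a joint passes its speed limit or range.

## Working session

There is one attempt and no reset: what is moved stays moved. The work goes in short steps, Python scripts to look and compute and a tool call to move; the robot and the scene stay as the last step left them, time stands still between calls to the robot, and variables do not carry over. Pictures are saved under pics/ and viewed, at most 10 in all, crops included, and the job is handed in when it is done.

Besides the shell and the picture viewer there is one more tool, called after ">>>" in YAML: its name, and indented under it one key for each argument. jog_arm: Moves the arm, as the interface text tells. Its arguments: {"type":"object","properties":{"steps":{"type":"array","items":{"type":"array","items":{"type":"array","items":{"type":"number"}}}},"grip_force":{"type":"number"}},"required":["steps"]}

```bash
mkdir -p pics; ls; python3 - <<'E'
from rig import *
import cv2
print(read_state())
for n in ("scene","side"):
    f=grab_frame(n); cv2.imwrite(f"pics/{n}0.png",cv2.resize(f["color"][:,:,::-1],(800,600)))
    print(n,{k:f[k] for k in f if k!="color"})
E
```

```text
pics
{'time': 0.0, 'joint_positions': array([-1.37751985,  0.42672537,  0.07384539,  1.60657267, -0.03410797,
        1.11081377, -0.06708811]), 'qd': array([-0.00026713,  0.00030022, -0.0014223 , -0.00152903,  0.00043922,
        0.00087978,  0.00023784]), 'tau': array([ 4.02547366e-04, -9.35818791e+01,  3.66751872e+00, -4.54186392e+01,
       -4.87935136e-02,  2.04749935e-02,  1.28037336e-04]), 'eef_pos': array([0.2267574 , 0.63535319, 0.22979501]), 'orientation': array([-6.63483074e-05,  1.70558880e-01,  9.85347285e-01, -6.26468093e-04]), 'contact_force': array([-1.02949868,  0.54663288,  0.08009726]), 'ft_torque': array([2.17173715e-05, 1.46089699e-02, 7.20160439e-03]), 'gripper_force': 0.0, 'gripper_width': 1.0011755619745555}
scene {'fovy': 44.103310565520346, 'cx': 281.6206879579081, 'cy': 209.79441636212908, 'D': array([-0.1123982,  0.       ,  0.       ,  0.       ,  0.       ]), 'R': array([[-2.55114103e-01,  9.66910884e-01,  3.69908582e-04],
       [ 5.20640146e-01,  1.37690382e-01, -8.42600259e-01],
       [-8.14770295e-01, -2.14766620e-01, -5.38539382e-01]]), 't': array([ 0.16061885, -0.17237744,  1.74251435])}
side {'fovy': 57.35923301485323, 'cx': 274.39809586729393, 'cy': 207.43573539813605, 'D': array([0.00399664, 0.        , 0.        , 0.        , 0.        ]), 'R': array([[ 0.73966577, -0.67263445,  0.021388  ],
       [-0.43460261, -0.50169557, -0.74794527],
       [ 0.51382402,  0.54393424, -0.66341573]]), 't': array([-0.40467307,  0.31021223,  0.84770878])}
```

View pics/scene0.png

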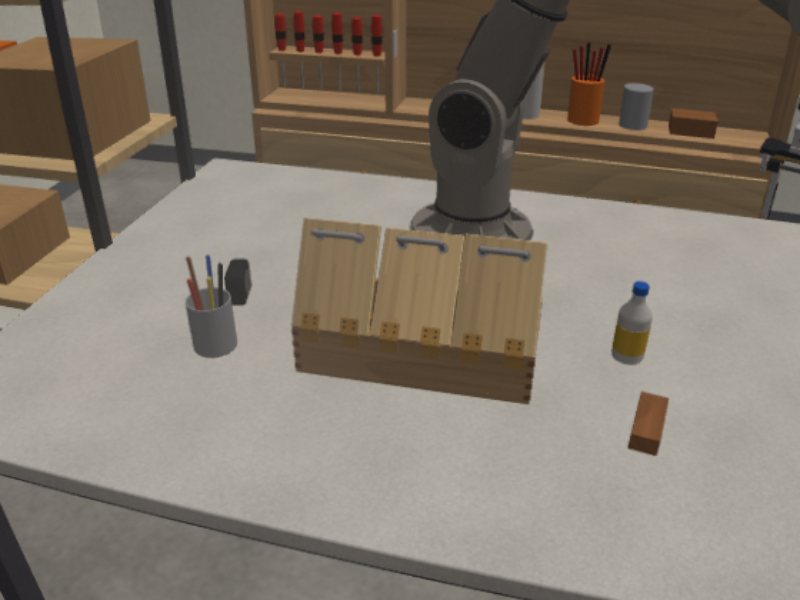

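View pics/side0.png

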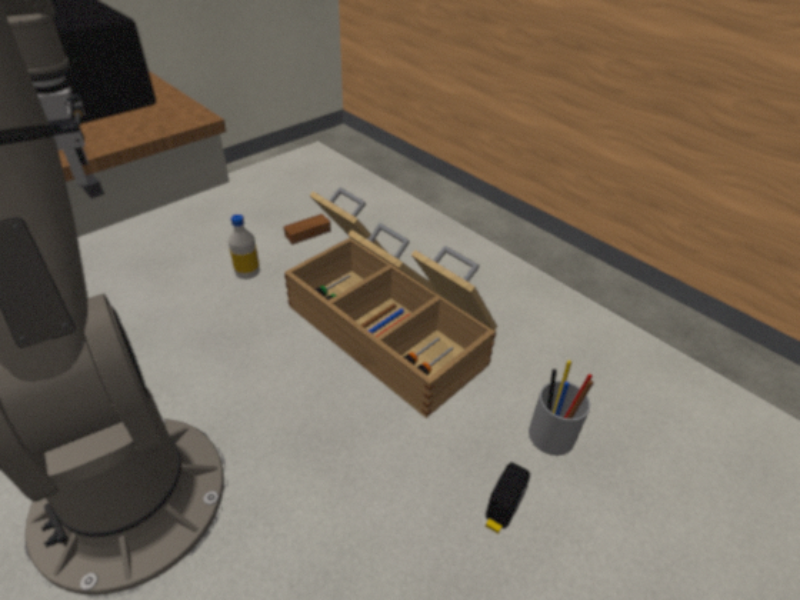

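```bash
cat > h.py <<'E'
from rig import *
import cv2, numpy as np
from scipy.optimize import least_squares
from scipy.spatial.transform import Rotation as Ro
def proj(f,X):
    fl=210/np.tan(np.radians(f["fovy"])/2)
    K=np.array([[fl,0,f["cx"]],[0,fl,f["cy"]],[0,0,1.]])
    return cv2.projectPoints(np.atleast_2d(X).astype(float),cv2.Rodrigues(f["R"])[0],f["t"],K,f["D"])[0][:,0]
def bar(th,y): 
    return [.085-.152*np.cos(th)+.046*np.sin(th),y,.1+.152*np.sin(th)+.046*np.cos(th)]
def toW(p,P):
    c,s=np.cos(p[2]),np.sin(p[2]); P=np.atleast_2d(P)
    return np.c_[p[0]+c*P[:,0]-s*P[:,1],p[1]+s*P[:,0]+c*P[:,1],P[:,2]]
E
python3 - <<'E'
from h import *
fs,fd=grab_frame("scene"),grab_frame("side")
C=lambda x,y,z:[x*.09,y*.2,z*.1]
def model(p):
    B=[bar(p[3],.133),bar(p[4],0),bar(p[5],-.133)]
    S=toW(p,[C(1,-1,0),C(1,1,0),*B]); D=toW(p,[C(-1,-1,0),C(-1,-1,1),C(-1,1,1),C(-1,1,0),C(1,-1,0),*B])
    return np.r_[proj(fs,S),proj(fd,D)]
px=np.array([(298,372),(530,399),(504,253),(422,242),(338,236),(428,411),(429,378),(287,272),(289,303),(492,357),(349,197),(392,234),(459,258)])
px=(px+.5)/(800/560)-.5
r=least_squares(lambda p:(model(p)-px).ravel(),[.6,0,0,.8,.8,.8],loss='soft_l1')
print(r.x.round(4)); print((model(r.x)-px).round(1).tolist())
for y,t in zip((.133,0,-.133),r.x[3:]): print(toW(r.x,bar(t,y)).round(3))
np.save('p.npy',r.x)
cv2.imwrite('pics/crop.png',cv2.resize(fd["color"][120:300,190:360,::-1],None,fx=3.3,fy=3.3,interpolation=cv2.INTER_CUBIC))
E
```

```text
[0.5346 0.0084 0.0486 0.9248 0.7967 0.9465]
[[-1.1, 3.4], [0.9, 6.9], [0.9, -0.3], [-0.3, 0.7], [-1.3, -0.1], [-0.2, 3.0], [1.8, 0.5], [-1.3, -2.0], [0.8, 1.6], [-1.7, 3.7], [0.0, -0.1], [-0.5, -0.3], [-1.1, -0.4]]
[[0.558 0.143 0.249]]
[[0.546 0.009 0.241]]
[[ 0.574 -0.123  0.25 ]]
```

View pics/crop.png

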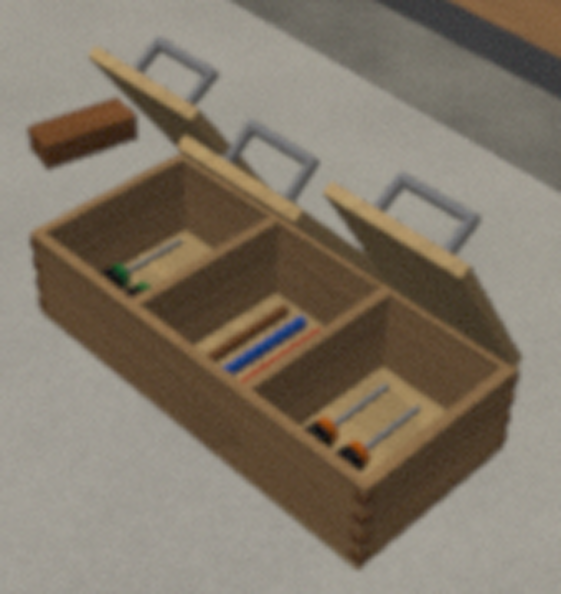

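```bash
python3 - <<'E'
from h import *
fs,fd=grab_frame("scene"),grab_frame("side")
C=lambda x,y,z:[x*.09,y*.2,z*.1]
def model(p):
    B=[bar(p[3],.133),bar(p[4],0),bar(p[5],-.133)]
    S=toW(p,[C(1,-1,0),C(1,1,0),*B]); D=toW(p,[C(-1,-1,1),C(-1,-1,0),C(-1,1,1),C(-1,1,0),C(1,-1,1),C(1,-1,0),C(1,1,1),*B])
    return np.r_[proj(fs,S),proj(fd,D)]
px1=(np.array([(298,372),(530,399),(504,253),(422,242),(338,236)])+.5)*.7-.5
px2=np.array([(362,488),(360,566),(33,235),(43,310),(518,365),(503,443),(180,157),(185.5,58),(282,145),(438,200)])/3.3+[190,120]
px=np.r_[px1,px2]
r=least_squares(lambda p:(model(p)-px).ravel(),[.6,0,0,.8,.8,.8],loss='soft_l1')
print(r.x.round(4)); print((model(r.x)-px).round(1).tolist())
for y,t in zip((.133,0,-.133),r.x[3:]): print(toW(r.x,bar(t,y)).round(3))
np.save('p.npy',r.x)
m=fs["color"][140:300,190:400,::-1].copy()
for q in proj(fs,toW(r.x,[C(1,-1,0),C(1,1,0),C(1,1,1),C(1,-1,1),*[bar(t,y) for y,t in zip((.133,0,-.133),r.x[3:])]])): cv2.circle(m,tuple(int(round(v)) for v in q-[190,140]),1,(0,0,255),-1)
cv2.imwrite('pics/crop2.png',cv2.resize(m,None,fx=3.3,fy=3.3,interpolation=cv2.INTER_CUBIC))
E
```

```text
[0.529  0.0055 0.0458 0.9835 0.827  0.9891]
[[-1.4, 1.7], [-0.1, 5.3], [-0.4, -0.8], [-1.3, -0.6], [-2.5, -1.0], [1.2, -0.9], [-0.8, 1.0], [-1.5, -1.9], [-1.0, 0.8], [0.3, -1.0], [-0.5, 0.9], [0.5, -2.9], [-0.4, -1.0], [-1.3, -0.6], [-1.6, -0.8]]
[[0.562 0.14  0.252]]
[[0.545 0.006 0.243]]
[[ 0.575 -0.126  0.252]]
```

View pics/crop2.png

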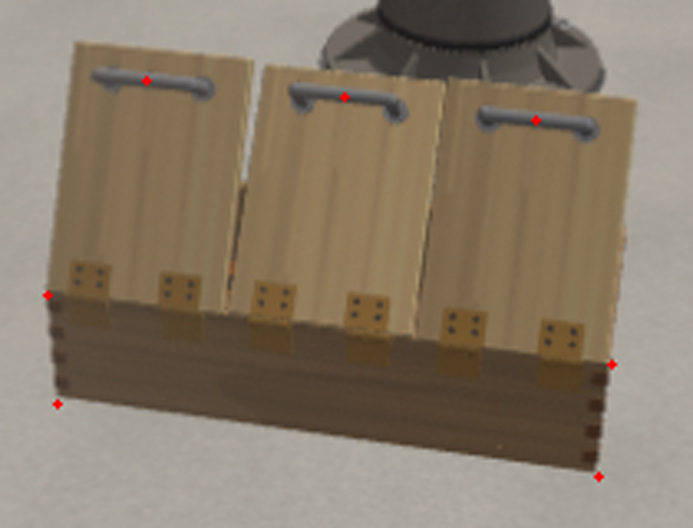

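>>> jog_arm:
  steps:
    - [[0, 0, -0.05, 0, 0, 0, 0.6], [-0.048, -0.035, -0.1, 0, 0, 0.12, 0.6], [-0.096, -0.07, -0.14, 0, 0, 0.25, 0.6], [-0.134, -0.1, -0.17, 0, 0, 0.37, 0.6], [-0.17, -0.125, -0.17, 0, 0, 0.5, 0.6]]
  grip_force: 12

```text
time: 0.8
eef_pos: [0.3211, 0.4958, 0.3879]
orientation: [-0.0, 0.411, 0.912, 0.001]
contact_force: [1.3, 0.3, 0.3]
gripper_width: 0.61
gripper_force: 0.0
```

```bash
cat >> h.py <<'E'
def rel(T,az=.046,s=None):
    "world target -> tool-frame shift and turn from the present pose"
    s=s or read_state(); R0=Ro.from_quat(np.roll(s["orientation"],-1))
    t=[np.cos(az),np.sin(az),0]; R1=Ro.from_matrix(np.array([[-t[1],t[0],0],t,[0,0,-1]]).T)
    return np.r_[R0.inv().apply(np.array(T)-s["eef_pos"]),(R0.inv()*R1).as_rotvec()].round(3)
E
python3 -c "
from h import *
print(rel([.562,.142,.40]))"
```

```text
[-0.425 -0.054 -0.013  0.001 -0.002  0.678]
```

>>> jog_arm:
  steps:
    - [[-0.05, -0.007, -0.01, 0, 0, 0.14, 0.6], [-0.1, -0.013, -0.013, 0, 0, 0.28, 0.6], [-0.15, -0.019, -0.013, 0, 0, 0.42, 0.6], [-0.2, -0.025, -0.013, 0, 0, 0.55, 0.6], [-0.25, -0.031, -0.013, 0, 0, 0.678, 0.6]]

```text
time: 1.3
eef_pos: [0.4629, 0.2897, 0.399]
orientation: [-0.0, 0.691, 0.723, 0.0]
contact_force: [0.6, 1.3, 0.6]
gripper_width: 0.405
gripper_force: 0.0
```

```bash
python3 -c "
from h import *
print(rel([.562,.142,.40]))"
```

```text
[-0.152  0.092 -0.001  0.    -0.001 -0.001]
```

>>> jog_arm:
  steps:
    - [[-0.04, 0.025, 0, 0, 0, 0, 0.6], [-0.08, 0.05, 0, 0, 0, 0, 0.6], [-0.12, 0.075, 0, 0, 0, 0, 0.6], [-0.152, 0.092, 0, 0, 0, 0, 0.6], [-0.152, 0.092, 0, 0, 0, 0, 0.6]]

```text
time: 1.8
eef_pos: [0.5635, 0.1391, 0.3989]
orientation: [0.001, 0.692, 0.722, -0.0]
contact_force: [-1.4, 0.3, 0.7]
gripper_width: 0.4
gripper_force: 0.0
```

```bash
python3 - <<'E'
from h import *
p=np.load('p.npy'); s=read_state(); print(s["eef_pos"],s["contact_force"].round(1))
f=grab_frame("wrist"); m=f["color"][:,:,::-1].copy()
for y,t in zip((.133,0,-.133),p[3:]):
    for d in (-.033,0,.033):
        q=proj(f,toW(p,bar(t,y+d)))[0]; print(q.round(0))
        if (abs(q)<2000).all(): cv2.circle(m,tuple(int(v) for v in q),2,(0,0,255),-1)
cv2.imwrite('pics/w1.png',m)
E
```

```text
[0.56350047 0.13910049 0.39887381] [-1.4  0.3  0.7]
[280. 232.]
[280. 200.]
[279. 165.]
[260. 338.]
[259. 313.]
[258. 287.]
[281. 429.]
[281. 410.]
[281. 389.]
```

View pics/w1.png

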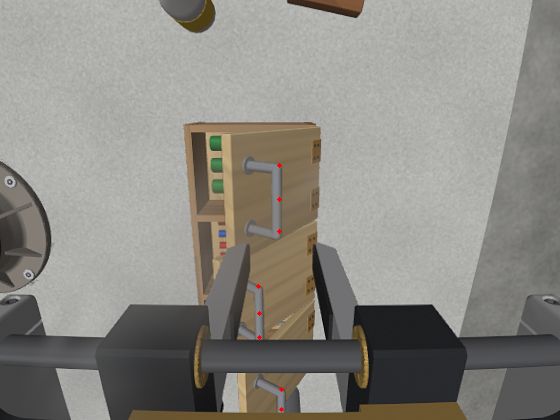

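>>> jog_arm:
  steps:
    - [[0.002, -0.002, 0.03, 0, 0, 0, 0.79], [0.002, -0.002, 0.065, 0, 0, 0, 0.79], [0.002, -0.002, 0.1, 0, 0, 0, 0.79], [0.002, -0.002, 0.125, 0, 0, 0, 0.79], [0.002, -0.002, 0.139, 0, 0, 0, 0.79]]

```text
time: 2.35
eef_pos: [0.5583, 0.1474, 0.2577]
orientation: [-0.001, 0.689, 0.725, -0.001]
contact_force: [0.0, 0.6, 0.9]
gripper_width: 0.21
gripper_force: 0.0
```

>>> jog_arm:
  steps:
    - [[0, 0, 0, 0, 0, 0, 0.79], [0, 0, 0, 0, 0, 0, 1], [0, 0, 0, 0, 0, 0, 1], [0, 0, 0, 0, 0, 0, 1], [0, 0, 0, 0, 0, 0, 1]]

```text
time: 2.85
eef_pos: [0.56, 0.1467, 0.261]
orientation: [0.0, 0.689, 0.725, 0.001]
contact_force: [-3.3, 0.5, 7.8]
gripper_width: 0.101
gripper_force: 12.0
```

```bash
cat >> h.py <<'E'
def status(y,hz=.106):
    "lid state from the tool: angle by x, radial error, tangential/radial force"
    p=np.load('p.npy'); s=read_state(); H=toW(p,[.085,y,0])[0]
    u=np.array([np.cos(p[2]),np.sin(p[2]),0]); d=(s["eef_pos"]-H)@u; z=s["eef_pos"][2]-hz
    r=np.hypot(.152,.046); ph=np.arctan2(z,-d); F=s["contact_force"]; fx,fz=F@u,F[2]
    print("pos",s["eef_pos"].round(4),"th",round(ph-.2939,3),"rerr",round((np.hypot(d,z)-r)*1e3,1),"mm; closing resist",round(fx*np.sin(ph)+fz*np.cos(ph),1),"radial out",round(-fx*np.cos(ph)+fz*np.sin(ph),1),"F",F.round(1),"w",round(s["gripper_width"],3),"gf",s["gripper_force"])
    return ph-.2939,d,z
def arc(th0,ths):
    "tool shifts (y,z) from th0 to each th, tool down, y along chest x"
    B=lambda t:np.array(bar(t,0))
    for t in ths:
        v=B(t)-B(th0); print(round(t,3),"y %.4f z %.4f"%(v[0],-v[2]))
E
python3 -c "
from h import *
t,_,_=status(.133)
arc(t,[.87,.77,.67,.6,.55,.49,.43])"
```

```text
pos [0.56   0.1467 0.261 ] th 0.979 rerr 3.3 mm; closing resist -0.8 radial out 8.4 F [-3.3  0.5  7.8] w 0.101 gf 11.999284476041794
0.87 y -0.0162 z 0.0060
0.77 y -0.0305 z 0.0130
0.67 y -0.0440 z 0.0214
0.6 y -0.0529 z 0.0280
0.55 y -0.0589 z 0.0331
0.49 y -0.0659 z 0.0397
0.43 y -0.0724 z 0.0466
```

>>> jog_arm:
  steps:
    - [[0, 0, -0.001, 0, 0, 0, 1], [0, -0.004, -0.0005, 0, 0, 0, 1], [0, -0.01, 0.0015, 0, 0, 0, 1], [0, -0.0162, 0.004, 0, 0, 0, 1], [0, -0.0162, 0.004, 0, 0, 0, 1]]

```text
time: 3.35
eef_pos: [0.5428, 0.146, 0.2555]
orientation: [-0.0, 0.689, 0.725, 0.0]
contact_force: [0.9, 4.5, -10.5]
gripper_width: 0.102
gripper_force: 12.0
```

```bash
python3 -c "
from h import *
t,_,_=status(.133)
arc(t,[.87,.82,.77,.72,.67,.6,.55,.49,.43])"
```

```text
pos [0.5428 0.146  0.2555] th 0.868 rerr 4.1 mm; closing resist -3.2 radial out -10.1 F [  0.9   4.5 -10.5] w 0.102 gf 11.98899507522583
0.87 y 0.0002 z -0.0001
0.82 y -0.0070 z 0.0032
0.77 y -0.0140 z 0.0069
0.72 y -0.0209 z 0.0109
0.67 y -0.0275 z 0.0153
0.6 y -0.0364 z 0.0219
0.55 y -0.0425 z 0.0271
0.49 y -0.0494 z 0.0336
0.43 y -0.0559 z 0.0406
```

>>> jog_arm:
  steps:
    - [[0, -0.0066, 0.0039, 0, 0, 0, 1], [0, -0.0136, 0.0076, 0, 0, 0, 1], [0, -0.0205, 0.0116, 0, 0, 0, 1], [0, -0.0271, 0.016, 0, 0, 0, 1], [0, -0.0271, 0.016, 0, 0, 0, 1]]
  grip_force: 8

```text
time: 3.85
eef_pos: [0.5151, 0.1444, 0.2392]
orientation: [-0.001, 0.689, 0.725, -0.0]
contact_force: [-3.0, 4.1, -2.0]
gripper_width: 0.099
gripper_force: 8.0
```

```bash
python3 -c "
from h import *
t,_,_=status(.133)
arc(t,[.64,.6,.55,.52,.49,.46,.43])"
```

```text
pos [0.5151 0.1444 0.2392] th 0.67 rerr 3.4 mm; closing resist -3.4 radial out -0.1 F [-3.   4.1 -2. ] w 0.099 gf 8.012894690036774
0.64 y -0.0039 z 0.0028
0.6 y -0.0089 z 0.0067
0.55 y -0.0150 z 0.0118
0.52 y -0.0185 z 0.0150
0.49 y -0.0219 z 0.0183
0.46 y -0.0252 z 0.0217
0.43 y -0.0284 z 0.0253
```

>>> jog_arm:
  steps:
    - [[0, -0.0039, 0.0028, 0, 0, 0, 1], [0, -0.0089, 0.0067, 0, 0, 0, 1], [0, -0.013, 0.0101, 0, 0, 0, 1], [0, -0.0172, 0.0139, 0, 0, 0, 1], [0, -0.0219, 0.0183, 0, 0, 0, 1]]

```text
time: 4.35
eef_pos: [0.4944, 0.1434, 0.2214]
orientation: [0.0, 0.689, 0.725, 0.0]
contact_force: [0.8, 4.7, 1.1]
gripper_width: 0.105
gripper_force: 8.0
```

```bash
python3 -c "
from h import *
t,_,_=status(.133)
arc(t,[.49,.475,.46,.445,.43,.415,.4])"
```

```text
pos [0.4944 0.1434 0.2214] th 0.501 rerr 2.8 mm; closing resist 1.5 radial out 0.1 F [0.8 4.7 1.1] w 0.105 gf 8.004748597741127
0.49 y -0.0012 z 0.0012
0.475 y -0.0029 z 0.0029
0.46 y -0.0045 z 0.0046
0.445 y -0.0061 z 0.0064
0.43 y -0.0077 z 0.0082
0.415 y -0.0093 z 0.0099
0.4 y -0.0108 z 0.0118
```

```bash
python3 -c "
from h import *
for t in np.arange(.49,-.03,-.07):
    print('from',round(t,2)); arc(t,[t-.035,t-.07])
for t in (.95,.8): print('from',t); arc(t,t-np.arange(1,6)*.04)
print('up')
for t in (.4,.5,.6,.7,.8,.9,1.0,1.1,1.2,1.3,1.4): print('from',t); arc(t,[t+.1])"
```

```text
from 0.49
0.455 y -0.0039 z 0.0040
0.42 y -0.0076 z 0.0081
from 0.42
0.385 y -0.0036 z 0.0043
0.35 y -0.0070 z 0.0087
from 0.35
0.315 y -0.0033 z 0.0045
0.28 y -0.0064 z 0.0091
from 0.28
0.245 y -0.0029 z 0.0047
0.21 y -0.0057 z 0.0095
from 0.21
0.175 y -0.0026 z 0.0049
0.14 y -0.0050 z 0.0099
from 0.14
0.105 y -0.0022 z 0.0051
0.07 y -0.0043 z 0.0102
from 0.07
0.035 y -0.0019 z 0.0052
-0.0 y -0.0036 z 0.0105
from -0.0
-0.035 y -0.0015 z 0.0053
-0.07 y -0.0028 z 0.0107
from 0.95
0.91 y -0.0060 z 0.0022
0.87 y -0.0119 z 0.0046
0.83 y -0.0176 z 0.0072
0.79 y -0.0233 z 0.0100
0.75 y -0.0289 z 0.0131
from 0.8
0.76 y -0.0056 z 0.0030
0.72 y -0.0110 z 0.0063
0.68 y -0.0164 z 0.0097
0.64 y -0.0215 z 0.0134
0.6 y -0.0266 z 0.0173
up
from 0.4
0.5 y 0.0107 z -0.0117
from 0.5
0.6 y 0.0119 z -0.0105
from 0.6
0.7 y 0.0129 z -0.0093
from 0.7
0.8 y 0.0137 z -0.0080
from 0.8
0.9 y 0.0144 z -0.0066
from 0.9
1.0 y 0.0150 z -0.0051
from 1.0
1.1 y 0.0155 z -0.0036
from 1.1
1.2 y 0.0157 z -0.0020
from 1.2
1.3 y 0.0159 z -0.0004
from 1.3
1.4 y 0.0158 z 0.0012
from 1.4
1.5 y 0.0156 z 0.0027
```

>>> jog_arm:
  steps:
    - [[0, -0.0015, 0.0016, 0, 0, 0, 1], [0, -0.003, 0.0033, 0, 0, 0, 1], [0, -0.0046, 0.005, 0, 0, 0, 1], [0, -0.0061, 0.0067, 0, 0, 0, 1], [0, -0.0076, 0.0085, 0, 0, 0, 1]]

```text
time: 4.85
eef_pos: [0.4867, 0.1429, 0.2128]
orientation: [-0.0, 0.689, 0.725, 0.0]
contact_force: [-1.7, 4.8, 3.3]
gripper_width: 0.103
gripper_force: 8.0
```

>>> jog_arm:
  steps:
    - [[0, -0.0016, 0.0015, 0, 0, 0, 1], [0, -0.003, 0.0032, 0, 0, 0, 1], [0, -0.0045, 0.005, 0, 0, 0, 1], [0, -0.0059, 0.0067, 0, 0, 0, 1], [0, -0.0073, 0.0085, 0, 0, 0, 1]]

```text
time: 5.35
eef_pos: [0.4795, 0.1423, 0.2043]
orientation: [0.0, 0.689, 0.725, 0.0]
contact_force: [1.6, 4.9, 0.7]
gripper_width: 0.102
gripper_force: 8.0
```

>>> jog_arm:
  steps:
    - [[0, -0.0013, 0.0018, 0, 0, 0, 1], [0, -0.0026, 0.0036, 0, 0, 0, 1], [0, -0.0039, 0.0054, 0, 0, 0, 1], [0, -0.0052, 0.0072, 0, 0, 0, 1], [0, -0.0064, 0.0091, 0, 0, 0, 1]]

```text
time: 5.85
eef_pos: [0.473, 0.1419, 0.1951]
orientation: [0.0, 0.689, 0.724, -0.0]
contact_force: [1.3, 2.6, 0.8]
gripper_width: 0.101
gripper_force: 8.0
```

>>> jog_arm:
  steps:
    - [[0, -0.0012, 0.0019, 0, 0, 0, 1], [0, -0.0024, 0.0038, 0, 0, 0, 1], [0, -0.0035, 0.0057, 0, 0, 0, 1], [0, -0.0046, 0.0076, 0, 0, 0, 1], [0, -0.0057, 0.0095, 0, 0, 0, 1]]

```text
time: 6.35
eef_pos: [0.4673, 0.1416, 0.1856]
orientation: [0.0, 0.689, 0.725, -0.0]
contact_force: [1.6, 0.6, 0.9]
gripper_width: 0.104
gripper_force: 8.0
```

>>> jog_arm:
  steps:
    - [[0, -0.001, 0.002, 0, 0, 0, 1], [0, -0.002, 0.004, 0, 0, 0, 1], [0, -0.003, 0.0059, 0, 0, 0, 1], [0, -0.004, 0.0079, 0, 0, 0, 1], [0, -0.005, 0.0099, 0, 0, 0, 1]]

```text
time: 6.85
eef_pos: [0.4624, 0.1414, 0.1757]
orientation: [0.0, 0.689, 0.725, -0.0]
contact_force: [1.8, -0.7, 3.3]
gripper_width: 0.099
gripper_force: 8.0
```

```bash
python3 -c "
from h import *
status(.133)"
```

```text
pos [0.4624 0.1414 0.1757] th 0.153 rerr 2.4 mm; closing resist 3.8 radial out -0.2 F [ 1.8 -0.7  3.3] w 0.099 gf 7.998191267251968
```

>>> jog_arm:
  steps:
    - [[0, -0.0004, 0.001, 0, 0, 0, 1], [0, -0.0009, 0.002, 0, 0, 0, 1], [0, -0.0013, 0.003, 0, 0, 0, 1], [0, -0.0017, 0.004, 0, 0, 0, 1], [0, -0.0022, 0.005, 0, 0, 0, 1]]

```text
time: 7.35
eef_pos: [0.4602, 0.1414, 0.1708]
orientation: [0.0, 0.689, 0.725, -0.0]
contact_force: [0.7, -0.6, 1.1]
gripper_width: 0.105
gripper_force: 8.0
```

```bash
python3 -c "
from h import *
status(.133)"
```

```text
pos [0.4602 0.1414 0.1708] th 0.12 rerr 2.3 mm; closing resist 1.2 radial out -0.2 F [ 0.7 -0.6  1.1] w 0.105 gf 7.997326701879501
```

>>> jog_arm:
  steps:
    - [[0, -0.0008, 0.002, 0, 0, 0, 1], [0, -0.0017, 0.0041, 0, 0, 0, 1], [0, -0.0025, 0.0062, 0, 0, 0, 1], [0, -0.0033, 0.0082, 0, 0, 0, 1], [0, -0.0041, 0.0103, 0, 0, 0, 1]]

```text
time: 7.85
eef_pos: [0.4562, 0.1412, 0.1604]
orientation: [0.0, 0.689, 0.725, 0.0]
contact_force: [1.1, 0.0, 1.1]
gripper_width: 0.1
gripper_force: 8.0
```

```bash
python3 -c "
from h import *
status(.133)"
```

```text
pos [0.4562 0.1412 0.1604] th 0.051 rerr 2.2 mm; closing resist 1.4 radial out -0.6 F [1.1 0.  1.1] w 0.1 gf 7.996982038021088
```

Free so far; last bit in small steps until the rim is felt.

>>> jog_arm:
  steps:
    - [[0, -0.0004, 0.001, 0, 0, 0, 1], [0, -0.0007, 0.002, 0, 0, 0, 1], [0, -0.0011, 0.003, 0, 0, 0, 1], [0, -0.0014, 0.004, 0, 0, 0, 1], [0, -0.0018, 0.005, 0, 0, 0, 1]]

```text
time: 8.35
eef_pos: [0.4545, 0.1411, 0.1556]
orientation: [0.0, 0.689, 0.725, 0.0]
contact_force: [2.0, 0.7, 1.5]
gripper_width: 0.104
gripper_force: 8.0
```

>>> jog_arm:
  steps:
    - [[0, -0.0002, 0.0005, 0, 0, 0, 1], [0, -0.0004, 0.001, 0, 0, 0, 1], [0, -0.0006, 0.0015, 0, 0, 0, 1], [0, -0.0008, 0.002, 0, 0, 0, 1], [0, -0.001, 0.0025, 0, 0, 0, 1]]

```text
time: 8.85
eef_pos: [0.4537, 0.1411, 0.1531]
orientation: [0.0, 0.689, 0.725, 0.0]
contact_force: [4.8, 1.3, 0.1]
gripper_width: 0.105
gripper_force: 8.0
```

>>> jog_arm:
  steps:
    - [[0, 0.0001, 0.0005, 0, 0, 0, 1], [0, 0.0001, 0.001, 0, 0, 0, 1], [0, 0.0001, 0.0015, 0, 0, 0, 1], [0, 0.0001, 0.002, 0, 0, 0, 1], [0, 0.0001, 0.0025, 0, 0, 0, 1]]

```text
time: 9.35
eef_pos: [0.4536, 0.1412, 0.1511]
orientation: [-0.0, 0.689, 0.725, 0.0]
contact_force: [0.1, -0.7, 12.3]
gripper_width: 0.103
gripper_force: 8.0
```

>>> jog_arm:
  steps:
    - [[0, 0, -0.001, 0, 0, 0, 0.79], [0, 0, -0.001, 0, 0, 0, 0.79], [0, 0, -0.04, 0, 0, 0, 0.79], [0, 0, -0.09, 0, 0, 0, 0.79], [0, 0, -0.135, 0, 0, 0, 0.79]]

```text
time: 9.85
eef_pos: [0.4528, 0.1404, 0.2872]
orientation: [-0.0, 0.689, 0.724, -0.001]
contact_force: [0.5, 1.2, 0.3]
gripper_width: 0.208
gripper_force: 0.0
```

>>> jog_arm:
  steps:
    - [[-0.02, 0.01, -0.02, 0, 0, 0, 0.79], [-0.055, 0.035, -0.02, 0, 0, 0, 0.79], [-0.095, 0.058, -0.02, 0, 0, 0, 0.79], [-0.137, 0.083, -0.02, 0, 0, 0, 0.79], [-0.137, 0.083, -0.02, 0, 0, 0, 0.79]]

```text
time: 10.35
eef_pos: [0.5446, 0.0028, 0.3054]
orientation: [0.001, 0.692, 0.722, -0.001]
contact_force: [-0.6, 1.0, 0.9]
gripper_width: 0.208
gripper_force: 0.0
```

>>> jog_arm:
  steps:
    - [[0, 0, 0, 0, 0, 0, 0.79], [0, 0, 0, 0, 0, 0, 0.79], [0, 0, 0, 0, 0, 0, 0.79], [0, 0, 0, 0, 0, 0, 0.79], [0, 0, 0, 0, 0, 0, 0.79]]

```text
time: 10.85
eef_pos: [0.543, 0.009, 0.3057]
orientation: [-0.0, 0.689, 0.725, 0.0]
contact_force: [0.6, -0.1, 0.4]
gripper_width: 0.213
gripper_force: 0.0
```

```bash
python3 - <<'E'
from h import *
p=np.load('p.npy'); s=read_state(); print(rel([.543,.008,.251]))
f=grab_frame("wrist"); m=f["color"][:,:,::-1].copy()
for y,t in zip((.133,0,-.133),[0,*p[4:]]):
    for d in (-.033,0,.033):
        q=proj(f,toW(p,bar(t,y+d)))[0]; print(q.round(0))
        if (abs(q)<2000).all(): cv2.circle(m,tuple(int(v) for v in q),2,(0,0,255),-1)
cv2.imwrite('pics/w2.png',m)
E
```

```text
[-0.001 -0.     0.055  0.    -0.     0.005]
[194.  96.]
[192.  58.]
[190.  18.]
[283. 277.]
[284. 236.]
[284. 191.]
[310. 420.]
[312. 391.]
[313. 359.]
```

View pics/w2.png

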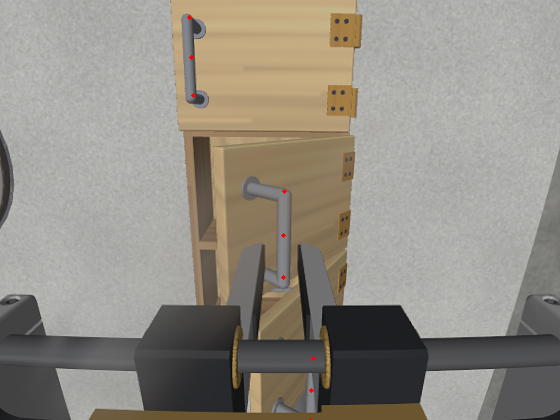

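>>> jog_arm:
  steps:
    - [[-0.001, 0, 0.02, 0, 0, 0, 0.79], [-0.001, 0, 0.04, 0, 0, 0, 0.79], [-0.001, 0, 0.055, 0, 0, 0, 0.79], [-0.001, 0, 0.055, 0, 0, 0, 0.79], [-0.001, 0, 0.055, 0, 0, 0, 1]]

```text
time: 11.4
eef_pos: [0.5433, 0.0074, 0.251]
orientation: [0.0, 0.689, 0.725, -0.0]
contact_force: [-0.2, -0.1, -0.2]
gripper_width: 0.158
gripper_force: 0.0
```

>>> jog_arm:
  steps:
    - [[0, 0, 0, 0, 0, 0, 1], [0, 0, 0, 0, 0, 0, 1], [0, 0, 0, 0, 0, 0, 1], [0, 0, 0, 0, 0, 0, 1], [0, 0, 0, 0, 0, 0, 1]]

```text
time: 11.9
eef_pos: [0.5434, 0.0074, 0.2511]
orientation: [0.0, 0.689, 0.725, 0.0]
contact_force: [-1.5, -0.3, 7.0]
gripper_width: 0.101
gripper_force: 8.0
```

```bash
python3 -c "
from h import *
t,_,_=status(0)
arc(t,t+(.55-t)*np.arange(1,6)/5)"
```

```text
pos [0.5434 0.0074 0.2511] th 0.825 rerr 2.5 mm; closing resist 1.7 radial out 7.0 F [-1.5 -0.3  7. ] w 0.101 gf 8.000506684184074
0.77 y -0.0077 z 0.0040
0.715 y -0.0152 z 0.0085
0.66 y -0.0225 z 0.0133
0.605 y -0.0295 z 0.0186
0.55 y -0.0361 z 0.0242
```

>>> jog_arm:
  steps:
    - [[0, -0.0078, 0.0035, 0, 0, 0, 1], [0, -0.0153, 0.0079, 0, 0, 0, 1], [0, -0.0227, 0.0127, 0, 0, 0, 1], [0, -0.0298, 0.018, 0, 0, 0, 1], [0, -0.0364, 0.0237, 0, 0, 0, 1]]

```text
time: 12.4
eef_pos: [0.5061, 0.0057, 0.2264]
orientation: [-0.0, 0.689, 0.725, 0.0]
contact_force: [1.4, 1.3, 1.3]
gripper_width: 0.101
gripper_force: 8.0
```

```bash
python3 -c "
from h import *
t,_,_=status(0)
arc(.55,.55-.012*np.arange(1,6))"
```

```text
pos [0.5061 0.0057 0.2264] th 0.547 rerr 2.8 mm; closing resist 2.0 radial out -0.0 F [1.4 1.3 1.3] w 0.101 gf 8.004403710365295
0.538 y -0.0014 z 0.0013
0.526 y -0.0028 z 0.0026
0.514 y -0.0042 z 0.0039
0.502 y -0.0056 z 0.0052
0.49 y -0.0069 z 0.0065
```

>>> jog_arm:
  steps:
    - [[0, -0.0021, 0.0019, 0, 0, 0, 1], [0, -0.0042, 0.0039, 0, 0, 0, 1], [0, -0.0062, 0.0059, 0, 0, 0, 1], [0, -0.0082, 0.0079, 0, 0, 0, 1], [0, -0.0102, 0.0099, 0, 0, 0, 1]]

```text
time: 12.9
eef_pos: [0.4965, 0.0052, 0.2168]
orientation: [-0.0, 0.689, 0.725, -0.0]
contact_force: [-1.3, 1.8, 3.3]
gripper_width: 0.103
gripper_force: 8.0
```

>>> jog_arm:
  steps:
    - [[0, -0.0014, 0.0013, 0, 0, 0, 1], [0, -0.0027, 0.0027, 0, 0, 0, 1], [0, -0.004, 0.0041, 0, 0, 0, 1], [0, -0.0053, 0.0055, 0, 0, 0, 1], [0, -0.0066, 0.0069, 0, 0, 0, 1]]

```text
time: 13.4
eef_pos: [0.4902, 0.0048, 0.21]
orientation: [0.0, 0.689, 0.725, 0.0]
contact_force: [2.6, 4.6, -0.8]
gripper_width: 0.101
gripper_force: 8.0
```

```bash
python3 -c "
from h import *
t,_,_=status(0)
arc(t,t-.012*np.arange(1,6))"
```

```text
pos [0.4902 0.0048 0.21  ] th 0.405 rerr 2.8 mm; closing resist 1.2 radial out -2.7 F [ 2.6  4.6 -0.8] w 0.101 gf 7.98592172563076
0.393 y -0.0012 z 0.0015
0.381 y -0.0024 z 0.0029
0.369 y -0.0036 z 0.0044
0.357 y -0.0048 z 0.0060
0.345 y -0.0059 z 0.0075
```

>>> jog_arm:
  steps:
    - [[0, -0.0011, 0.0016, 0, 0, 0, 1], [0, -0.0022, 0.0031, 0, 0, 0, 1], [0, -0.0034, 0.0046, 0, 0, 0, 1], [0, -0.0046, 0.0062, 0, 0, 0, 1], [0, -0.0057, 0.0077, 0, 0, 0, 1]]

```text
time: 13.9
eef_pos: [0.4843, 0.0044, 0.2023]
orientation: [-0.0, 0.689, 0.725, -0.0]
contact_force: [0.2, 4.3, 2.6]
gripper_width: 0.108
gripper_force: 8.0
```

>>> jog_arm:
  steps:
    - [[0, -0.0011, 0.0016, 0, 0, 0, 1], [0, -0.0022, 0.0031, 0, 0, 0, 1], [0, -0.0033, 0.0046, 0, 0, 0, 1], [0, -0.0044, 0.0062, 0, 0, 0, 1], [0, -0.0055, 0.0078, 0, 0, 0, 1]]

```text
time: 14.4
eef_pos: [0.4789, 0.0041, 0.1945]
orientation: [0.0, 0.689, 0.725, 0.0]
contact_force: [2.4, 3.5, 0.1]
gripper_width: 0.101
gripper_force: 8.0
```

>>> jog_arm:
  steps:
    - [[0, -0.0011, 0.0019, 0, 0, 0, 1], [0, -0.0022, 0.0038, 0, 0, 0, 1], [0, -0.0033, 0.0057, 0, 0, 0, 1], [0, -0.0044, 0.0076, 0, 0, 0, 1], [0, -0.0055, 0.0095, 0, 0, 0, 1]]

```text
time: 14.9
eef_pos: [0.4732, 0.0038, 0.1849]
orientation: [-0.0, 0.689, 0.725, -0.0]
contact_force: [-0.4, 2.0, 1.0]
gripper_width: 0.103
gripper_force: 8.0
```

>>> jog_arm:
  steps:
    - [[0, -0.001, 0.002, 0, 0, 0, 1], [0, -0.002, 0.004, 0, 0, 0, 1], [0, -0.003, 0.0059, 0, 0, 0, 1], [0, -0.004, 0.0079, 0, 0, 0, 1], [0, -0.005, 0.0099, 0, 0, 0, 1]]

```text
time: 15.4
eef_pos: [0.4683, 0.0036, 0.175]
orientation: [-0.0, 0.689, 0.725, -0.0]
contact_force: [-1.1, 2.7, 2.6]
gripper_width: 0.105
gripper_force: 8.0
```

```bash
python3 -c "
from h import *
t,_,_=status(0)"
```

```text
pos [0.4683 0.0036 0.175 ] th 0.148 rerr 2.4 mm; closing resist 2.0 radial out 2.0 F [-1.1  2.7  2.6] w 0.105 gf 8.010904267430305
```

>>> jog_arm:
  steps:
    - [[0, -0.0009, 0.002, 0, 0, 0, 1], [0, -0.0018, 0.004, 0, 0, 0, 1], [0, -0.0027, 0.006, 0, 0, 0, 1], [0, -0.0036, 0.0081, 0, 0, 0, 1], [0, -0.0045, 0.0102, 0, 0, 0, 1]]

```text
time: 15.9
eef_pos: [0.4639, 0.0034, 0.1648]
orientation: [0.0, 0.689, 0.725, 0.0]
contact_force: [-0.8, 3.4, 2.0]
gripper_width: 0.099
gripper_force: 8.0
```

Lid b free. On to just above the rim, then slow.

>>> jog_arm:
  steps:
    - [[0, -0.0008, 0.002, 0, 0, 0, 1], [0, -0.0015, 0.004, 0, 0, 0, 1], [0, -0.0023, 0.006, 0, 0, 0, 1], [0, -0.003, 0.008, 0, 0, 0, 1], [0, -0.0037, 0.0098, 0, 0, 0, 1]]

```text
time: 16.4
eef_pos: [0.4604, 0.0032, 0.1551]
orientation: [0.0, 0.689, 0.725, 0.0]
contact_force: [1.1, 3.0, 1.2]
gripper_width: 0.103
gripper_force: 8.0
```

>>> jog_arm:
  steps:
    - [[0, -0.0001, 0.0005, 0, 0, 0, 1], [0, -0.0002, 0.001, 0, 0, 0, 1], [0, -0.0004, 0.0015, 0, 0, 0, 1], [0, -0.0005, 0.002, 0, 0, 0, 1], [0, -0.0006, 0.0022, 0, 0, 0, 1]]

```text
time: 16.9
eef_pos: [0.4597, 0.0032, 0.153]
orientation: [0.0, 0.689, 0.725, 0.0]
contact_force: [1.7, 3.6, 1.6]
gripper_width: 0.102
gripper_force: 8.0
```

>>> jog_arm:
  steps:
    - [[0, -0.0001, 0.0005, 0, 0, 0, 1], [0, -0.0002, 0.001, 0, 0, 0, 1], [0, -0.0003, 0.0015, 0, 0, 0, 1], [0, -0.0003, 0.002, 0, 0, 0, 1], [0, -0.0003, 0.0024, 0, 0, 0, 1]]

```text
time: 17.4
eef_pos: [0.4594, 0.003, 0.1508]
orientation: [-0.0, 0.689, 0.725, -0.0]
contact_force: [-2.3, 1.4, 12.2]
gripper_width: 0.103
gripper_force: 8.0
```

>>> jog_arm:
  steps:
    - [[0, 0, -0.001, 0, 0, 0, 0.79], [0, 0, -0.001, 0, 0, 0, 0.79], [0, 0, -0.04, 0, 0, 0, 0.79], [0, 0, -0.09, 0, 0, 0, 0.79], [0, 0, -0.135, 0, 0, 0, 0.79]]

```text
time: 17.9
eef_pos: [0.4588, 0.0024, 0.2872]
orientation: [0.0, 0.69, 0.724, -0.001]
contact_force: [-0.0, 2.1, 0.5]
gripper_width: 0.209
gripper_force: 0.0
```

>>> jog_arm:
  steps:
    - [[-0.02, 0.01, -0.03, 0, 0, 0, 0.79], [-0.055, 0.035, -0.03, 0, 0, 0, 0.79], [-0.095, 0.07, -0.03, 0, 0, 0, 0.79], [-0.133, 0.1, -0.03, 0, 0, 0, 0.79], [-0.133, 0.108, -0.03, 0, 0, 0, 0.79]]

```text
time: 18.4
eef_pos: [0.5752, -0.1292, 0.3147]
orientation: [0.001, 0.691, 0.723, -0.002]
contact_force: [-0.8, 1.4, -0.2]
gripper_width: 0.211
gripper_force: 0.0
```

>>> jog_arm:
  steps:
    - [[0, 0, 0, 0, 0, 0, 0.79], [0, 0, 0, 0, 0, 0, 0.79], [0, 0, 0, 0, 0, 0, 0.79], [0, 0, 0, 0, 0, 0, 0.79], [0, 0, 0, 0, 0, 0, 0.79]]

```text
time: 18.9
eef_pos: [0.5736, -0.1236, 0.316]
orientation: [-0.0, 0.689, 0.725, 0.001]
contact_force: [0.7, 0.1, 0.4]
gripper_width: 0.21
gripper_force: 0.0
```

```bash
python3 - <<'E'
from h import *
p=np.load('p.npy'); s=read_state(); print(rel([.573,-.125,.26]))
f=grab_frame("wrist"); m=f["color"][:,:,::-1].copy()
for y,t in zip((.133,0,-.133),[0,0,*p[5:]]):
    for d in (-.033,0,.033):
        q=proj(f,toW(p,bar(t,y+d)))[0]; print(q.round(0))
        if (abs(q)<2000).all(): cv2.circle(m,tuple(int(v) for v in q),2,(0,0,255),-1)
cv2.imwrite('pics/w3.png',m)
E
```

```text
[-0.001 -0.001  0.056  0.001 -0.001  0.005]
[161. -62.]
[ 159. -104.]
[ 158. -145.]
[171.  95.]
[169.  59.]
[166.  20.]
[283. 275.]
[283. 234.]
[283. 190.]
```

View pics/w3.png

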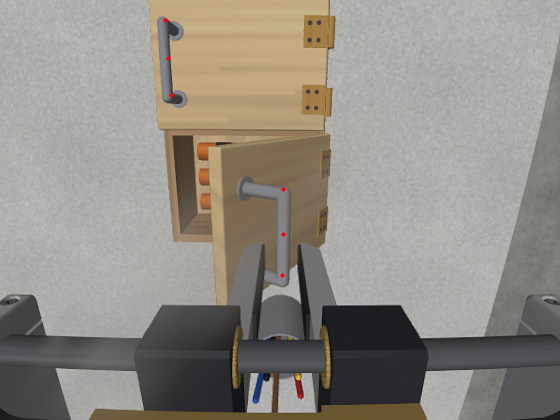

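>>> jog_arm:
  steps:
    - [[-0.001, -0.001, 0.02, 0, 0, 0, 0.79], [-0.001, -0.001, 0.04, 0, 0, 0, 0.79], [-0.001, -0.001, 0.055, 0, 0, 0, 0.79], [-0.001, -0.001, 0.055, 0, 0, 0, 0.79], [-0.001, -0.001, 0.055, 0, 0, 0, 1]]

```text
time: 19.45
eef_pos: [0.573, -0.1254, 0.261]
orientation: [0.0, 0.689, 0.724, -0.0]
contact_force: [-0.3, -0.5, 0.3]
gripper_width: 0.157
gripper_force: 0.0
```

>>> jog_arm:
  steps:
    - [[0, 0, 0, 0, 0, 0, 1], [0, 0, 0, 0, 0, 0, 1], [0, 0, 0, 0, 0, 0, 1], [0, 0, 0, 0, 0, 0, 1], [0, 0, 0, 0, 0, 0, 1]]

```text
time: 19.95
eef_pos: [0.5732, -0.1254, 0.2612]
orientation: [0.0, 0.689, 0.725, 0.0]
contact_force: [0.7, -0.6, 7.2]
gripper_width: 0.104
gripper_force: 8.0
```

```bash
python3 -c "
from h import *
t,_,_=status(-.133)
arc(t,t+(.75-t)*np.arange(1,6)/5)
arc(.75,.75-.04*np.arange(1,6))"
```

```text
pos [ 0.5732 -0.1254  0.2612] th 0.984 rerr 3.3 mm; closing resist 2.7 radial out 6.7 F [ 0.7 -0.6  7.2] w 0.104 gf 8.000485897064209
0.937 y -0.0071 z 0.0023
0.89 y -0.0140 z 0.0050
0.844 y -0.0208 z 0.0079
0.797 y -0.0275 z 0.0112
0.75 y -0.0340 z 0.0148
0.71 y -0.0054 z 0.0033
0.67 y -0.0107 z 0.0068
0.63 y -0.0159 z 0.0105
0.59 y -0.0208 z 0.0145
0.55 y -0.0257 z 0.0186
```

>>> jog_arm:
  steps:
    - [[0, -0.0073, 0.0018, 0, 0, 0, 1], [0, -0.0142, 0.0044, 0, 0, 0, 1], [0, -0.021, 0.0073, 0, 0, 0, 1], [0, -0.0277, 0.0106, 0, 0, 0, 1], [0, -0.0342, 0.0142, 0, 0, 0, 1]]

```text
time: 20.45
eef_pos: [0.538, -0.1269, 0.2461]
orientation: [-0.0, 0.689, 0.725, 0.0]
contact_force: [1.9, 0.2, 1.3]
gripper_width: 0.097
gripper_force: 8.0
```

>>> jog_arm:
  steps:
    - [[0, -0.0054, 0.0033, 0, 0, 0, 1], [0, -0.0107, 0.0068, 0, 0, 0, 1], [0, -0.0159, 0.0105, 0, 0, 0, 1], [0, -0.0208, 0.0145, 0, 0, 0, 1], [0, -0.0257, 0.0186, 0, 0, 0, 1]]

```text
time: 20.95
eef_pos: [0.5127, -0.1282, 0.2274]
orientation: [-0.0, 0.689, 0.725, -0.0]
contact_force: [1.2, 2.7, 1.1]
gripper_width: 0.1
gripper_force: 8.0
```

```bash
python3 -c "
from h import *
t,_,_=status(-.133)"
```

```text
pos [ 0.5127 -0.1282  0.2274] th 0.553 rerr 3.3 mm; closing resist 1.7 radial out -0.1 F [1.2 2.7 1.1] w 0.1 gf 8.00329014658928
```

>>> jog_arm:
  steps:
    - [[0, -0.0021, 0.0019, 0, 0, 0, 1], [0, -0.0042, 0.0039, 0, 0, 0, 1], [0, -0.0062, 0.0059, 0, 0, 0, 1], [0, -0.0082, 0.0079, 0, 0, 0, 1], [0, -0.0102, 0.0099, 0, 0, 0, 1]]

```text
time: 21.45
eef_pos: [0.5028, -0.1287, 0.2177]
orientation: [-0.0, 0.689, 0.725, -0.0]
contact_force: [0.5, 2.6, 2.5]
gripper_width: 0.102
gripper_force: 8.0
```

>>> jog_arm:
  steps:
    - [[0, -0.0011, 0.0011, 0, 0, 0, 1], [0, -0.0022, 0.0023, 0, 0, 0, 1], [0, -0.0033, 0.0034, 0, 0, 0, 1], [0, -0.0044, 0.0046, 0, 0, 0, 1], [0, -0.0055, 0.0058, 0, 0, 0, 1]]

```text
time: 21.95
eef_pos: [0.4976, -0.1291, 0.2121]
orientation: [0.0, 0.689, 0.725, 0.0]
contact_force: [2.8, 4.0, 2.9]
gripper_width: 0.104
gripper_force: 8.0
```

>>> jog_arm:
  steps:
    - [[0, -0.001, 0.0012, 0, 0, 0, 1], [0, -0.002, 0.0024, 0, 0, 0, 1], [0, -0.003, 0.0036, 0, 0, 0, 1], [0, -0.0041, 0.0049, 0, 0, 0, 1], [0, -0.0051, 0.0062, 0, 0, 0, 1]]

```text
time: 22.45
eef_pos: [0.4929, -0.1293, 0.2063]
orientation: [0.0, 0.689, 0.725, 0.0]
contact_force: [1.5, 6.3, 9.9]
gripper_width: 0.104
gripper_force: 8.0
```

```bash
python3 -c "
from h import *
t,_,_=status(-.133)"
```

```text
pos [ 0.4929 -0.1293  0.2063] th 0.374 rerr 3.1 mm; closing resist 8.9 radial out 4.7 F [1.5 6.3 9.9] w 0.104 gf 8.018204122781754
```

>>> jog_arm:
  steps:
    - [[0, 0, 0, 0, 0, 0, 1], [0, -0.0006, 0.0006, 0, 0, 0, 1], [0, -0.0011, 0.0012, 0, 0, 0, 1], [0, -0.0017, 0.0017, 0, 0, 0, 1], [0, -0.0022, 0.0022, 0, 0, 0, 1]]
  grip_force: 14

```text
time: 22.95
eef_pos: [0.4914, -0.1294, 0.2044]
orientation: [0.001, 0.689, 0.725, 0.001]
contact_force: [5.4, 5.5, 8.5]
gripper_width: 0.096
gripper_force: 14.0
```

```bash
python3 -c "
from h import *
t,_,_=status(-.133)
t-=.01
arc(t,t+.05*np.arange(1,6));t+=.25;arc(t,t+.05*np.arange(1,6));t+=.25;arc(t,t+.05*np.arange(1,6));t+=.25;arc(t,t+.05*np.arange(1,6))"
```

```text
pos [ 0.4914 -0.1294  0.2044] th 0.359 rerr 3.2 mm; closing resist 10.1 radial out 0.7 F [5.4 5.5 8.5] w 0.096 gf 14.02103304862976
0.399 y 0.0049 z -0.0062
0.449 y 0.0101 z -0.0122
0.499 y 0.0156 z -0.0179
0.549 y 0.0214 z -0.0234
0.599 y 0.0275 z -0.0285
0.649 y 0.0063 z -0.0048
0.699 y 0.0128 z -0.0093
0.749 y 0.0196 z -0.0135
0.799 y 0.0266 z -0.0173
0.849 y 0.0337 z -0.0208
0.899 y 0.0073 z -0.0031
0.949 y 0.0148 z -0.0059
0.999 y 0.0223 z -0.0082
1.049 y 0.0300 z -0.0102
1.099 y 0.0378 z -0.0118
1.149 y 0.0078 z -0.0012
1.199 y 0.0157 z -0.0020
1.249 y 0.0237 z -0.0025
1.299 y 0.0316 z -0.0025
1.349 y 0.0395 z -0.0021
```

Lid c binds (resistance climbs steadily to 10 N). Swinging it back up.

>>> jog_arm:
  steps:
    - [[0, 0.0049, -0.0062, 0, 0, 0, 1], [0, 0.0101, -0.0122, 0, 0, 0, 1], [0, 0.0156, -0.0179, 0, 0, 0, 1], [0, 0.0214, -0.0234, 0, 0, 0, 1], [0, 0.0275, -0.0285, 0, 0, 0, 1]]

```text
time: 23.45
eef_pos: [0.5171, -0.1283, 0.2316]
orientation: [-0.0, 0.689, 0.724, -0.001]
contact_force: [4.1, 0.4, -12.1]
gripper_width: 0.098
gripper_force: 14.0
```

>>> jog_arm:
  steps:
    - [[0, 0.0063, -0.0048, 0, 0, 0, 1], [0, 0.0128, -0.0093, 0, 0, 0, 1], [0, 0.0196, -0.0135, 0, 0, 0, 1], [0, 0.0266, -0.0173, 0, 0, 0, 1], [0, 0.0337, -0.0208, 0, 0, 0, 1]]

```text
time: 23.95
eef_pos: [0.5513, -0.1269, 0.2536]
orientation: [-0.0, 0.689, 0.724, -0.0]
contact_force: [-6.7, -1.5, 3.7]
gripper_width: 0.102
gripper_force: 14.0
```

```bash
python3 -c "
from h import *
t,_,_=status(-.133)"
```

```text
pos [ 0.5513 -0.1269  0.2536] th 0.841 rerr 4.0 mm; closing resist -4.6 radial out 6.2 F [-6.7 -1.5  3.7] w 0.102 gf 14.000908881425858
```

>>> jog_arm:
  steps:
    - [[0, 0.0073, -0.0033, 0, 0, 0, 1], [0, 0.0148, -0.0061, 0, 0, 0, 1], [0, 0.0223, -0.0084, 0, 0, 0, 1], [0, 0.03, -0.0104, 0, 0, 0, 1], [0, 0.0378, -0.012, 0, 0, 0, 1]]
  grip_force: 8

```text
time: 24.45
eef_pos: [0.5895, -0.1251, 0.2658]
orientation: [0.0, 0.689, 0.724, -0.0]
contact_force: [-4.4, -2.3, 3.7]
gripper_width: 0.101
gripper_force: 8.0
```

>>> jog_arm:
  steps:
    - [[0, 0.0078, -0.0012, 0, 0, 0, 1], [0, 0.0157, -0.002, 0, 0, 0, 1], [0, 0.0237, -0.0025, 0, 0, 0, 1], [0, 0.0316, -0.0025, 0, 0, 0, 1], [0, 0.0395, -0.0021, 0, 0, 0, 1]]

```text
time: 24.95
eef_pos: [0.6291, -0.1227, 0.2671]
orientation: [0.0, 0.689, 0.724, -0.0]
contact_force: [-3.4, -3.7, 2.4]
gripper_width: 0.102
gripper_force: 8.0
```

```bash
python3 -c "
from h import *
t,_,_=status(-.133)
arc(t,[t+.03,1.4,1.45,1.48])"
```

```text
pos [ 0.6291 -0.1227  0.2671] th 1.334 rerr 2.6 mm; closing resist -3.7 radial out 2.2 F [-3.4 -3.7  2.4] w 0.102 gf 8.003910854458809
1.364 y 0.0048 z 0.0003
1.4 y 0.0104 z 0.0009
1.45 y 0.0183 z 0.0021
1.48 y 0.0230 z 0.0030
```

>>> jog_arm:
  steps:
    - [[0, 0.003, 0.0001, 0, 0, 0, 1], [0, 0.006, 0.0003, 0, 0, 0, 1], [0, 0.009, 0.0006, 0, 0, 0, 1], [0, 0.012, 0.001, 0, 0, 0, 1], [0, 0.015, 0.0014, 0, 0, 0, 1]]

```text
time: 25.45
eef_pos: [0.6435, -0.1219, 0.2656]
orientation: [-0.0, 0.689, 0.725, -0.0]
contact_force: [-3.2, -3.9, 0.7]
gripper_width: 0.099
gripper_force: 8.0
```

>>> jog_arm:
  steps:
    - [[0, 0.0005, 0, 0, 0, 0, 1], [0, 0.001, 0.0001, 0, 0, 0, 1], [0, 0.0015, 0.0002, 0, 0, 0, 1], [0, 0.002, 0.0003, 0, 0, 0, 1], [0, 0.0025, 0.0004, 0, 0, 0, 1]]

```text
time: 25.95
eef_pos: [0.6444, -0.1219, 0.2653]
orientation: [-0.001, 0.689, 0.724, -0.001]
contact_force: [-16.1, -1.9, 12.1]
gripper_width: 0.103
gripper_force: 8.0
```

>>> jog_arm:
  steps:
    - [[0, 0, 0, 0, 0, 0, 0.79], [0, -0.001, 0, 0, 0, 0, 0.79], [0, -0.001, 0, 0, 0, 0, 0.79], [0, -0.001, -0.03, 0, 0, 0, 0.79], [0, -0.001, -0.07, 0, 0, 0, 0.79]]

```text
time: 26.45
eef_pos: [0.6443, -0.1209, 0.3346]
orientation: [-0.001, 0.689, 0.725, -0.001]
contact_force: [0.8, -0.1, 1.7]
gripper_width: 0.211
gripper_force: 0.0
```

>>> jog_arm:
  steps:
    - [[0, 0, -0.04, 0, 0, 0, 0.79], [0, 0, -0.08, 0, 0, 0, 0.79], [0.03, 0, -0.11, 0, 0, 0, 0.79], [0.08, 0, -0.13, 0, 0, 0, 0.79], [0.12, 0, -0.13, 0, 0, 0, 0.79]]

```text
time: 26.95
eef_pos: [0.6394, -0.0007, 0.468]
orientation: [0.001, 0.689, 0.724, 0.002]
contact_force: [1.5, -0.0, 0.2]
gripper_width: 0.207
gripper_force: 0.0
```

```bash
python3 - <<'E'
from h import *
p=np.load('p.npy'); print(read_state()["contact_force"])
out=[]
for n,(r,c) in (("scene",(120,150)),("side",(110,180))):
    f=grab_frame(n); m=f["color"][:,:,::-1].copy()
    for y,t in zip((.133,0,-.133),[0,0,1.45]):
        q=proj(f,toW(p,bar(t,y)))[0]; cv2.circle(m,tuple(int(round(v)) for v in q),1,(0,0,255),-1)
    out.append(cv2.resize(m[r:r+200,c:c+266],None,fx=1.5*1,fy=1.5,interpolation=cv2.INTER_CUBIC))
cv2.imwrite('pics/fin.png',cv2.resize(np.hstack(out),(798,300)))
E
```

```text
[ 1.53663722 -0.04723946  0.24462081]
```

View pics/fin.png

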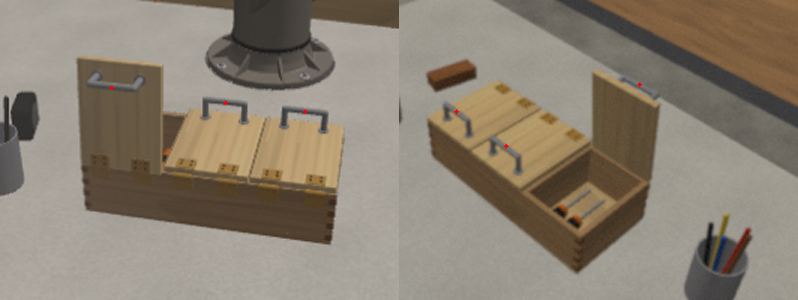

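```bash
python3 -c "
from h import *
print(rel([.4594,.006,.2]),rel([.4536,.143,.2]))"
```

```text
[ 0.01  -0.18   0.265  0.001 -0.002  0.013] [ 0.147 -0.178  0.266  0.001 -0.002  0.013]
```

>>> jog_arm:
  steps:
    - [[0, -0.04, 0.02, 0, 0, 0, 1], [0.002, -0.08, 0.04, 0, 0, 0, 1], [0.004, -0.12, 0.06, 0, 0, 0, 1], [0.006, -0.15, 0.1, 0, 0, 0, 1], [0.006, -0.178, 0.14, 0, 0, 0, 1]]

```text
time: 27.55
eef_pos: [0.4595, -0.0042, 0.3243]
orientation: [-0.0, 0.689, 0.725, 0.001]
contact_force: [1.2, -0.2, -0.1]
gripper_width: 0.002
gripper_force: 0.0
```

>>> jog_arm:
  steps:
    - [[0, 0, 0.04, 0, 0, 0, 1], [0, 0, 0.08, 0, 0, 0, 1], [0, 0, 0.11, 0, 0, 0, 1], [0, 0, 0.12, 0, 0, 0, 1], [0, 0, 0.12, 0, 0, 0, 1]]

```text
time: 28.05
eef_pos: [0.4605, -0.0049, 0.2048]
orientation: [-0.0, 0.689, 0.724, -0.001]
contact_force: [0.3, 0.5, 0.5]
gripper_width: 0.006
gripper_force: 0.0
```

>>> jog_arm:
  steps:
    - [[0, 0, 0.01, 0, 0, 0, 1], [0, 0, 0.018, 0, 0, 0, 1], [0, 0, 0.023, 0, 0, 0, 1], [0, 0, 0.025, 0, 0, 0, 1], [0, 0, 0.026, 0, 0, 0, 1]]

```text
time: 28.55
eef_pos: [0.4609, -0.0048, 0.1793]
orientation: [0.0, 0.689, 0.724, -0.0]
contact_force: [0.6, -0.1, 0.2]
gripper_width: 0.003
gripper_force: 0.0
```

>>> jog_arm:
  steps:
    - [[0, 0, 0.0003, 0, 0, 0, 1], [0, 0, 0.0006, 0, 0, 0, 1], [0, 0, 0.0009, 0, 0, 0, 1], [0, 0, 0.0012, 0, 0, 0, 1], [0, 0, 0.0015, 0, 0, 0, 1]]

```text
time: 29.05
eef_pos: [0.4609, -0.0047, 0.1778]
orientation: [0.0, 0.689, 0.725, 0.0]
contact_force: [-0.1, -0.8, 0.4]
gripper_width: 0.008
gripper_force: 0.0
```

>>> jog_arm:
  steps:
    - [[0, 0, 0.0004, 0, 0, 0, 1], [0, 0, 0.0008, 0, 0, 0, 1], [0, 0, 0.0012, 0, 0, 0, 1], [0, 0, 0.0016, 0, 0, 0, 1], [0, 0, 0.0018, 0, 0, 0, 1]]

```text
time: 29.55
eef_pos: [0.4609, -0.0048, 0.1761]
orientation: [-0.0, 0.689, 0.725, -0.0]
contact_force: [-1.6, -0.6, 6.6]
gripper_width: 0.005
gripper_force: 3.4
```

>>> jog_arm:
  steps:
    - [[0, 0, -0.03, 0, 0, 0, 1], [0.03, 0, -0.045, 0, 0, 0, 1], [0.075, 0, -0.045, 0, 0, 0, 1], [0.115, 0, -0.045, 0, 0, 0, 1], [0.143, 0, -0.045, 0, 0, 0, 1]]

```text
time: 30.05
eef_pos: [0.4533, 0.1408, 0.2211]
orientation: [-0.0, 0.689, 0.725, 0.0]
contact_force: [0.2, 0.4, 0.2]
gripper_width: 0.008
gripper_force: 0.0
```

>>> jog_arm:
  steps:
    - [[0, 0, 0, 0, 0, 0, 1], [0, 0, 0.02, 0, 0, 0, 1], [0, 0, 0.036, 0, 0, 0, 1], [0, 0, 0.042, 0, 0, 0, 1], [0, 0, 0.0435, 0, 0, 0, 1]]

```text
time: 30.55
eef_pos: [0.4535, 0.1374, 0.1771]
orientation: [0.0, 0.69, 0.724, -0.001]
contact_force: [-0.3, 0.3, 1.2]
gripper_width: 0.008
gripper_force: 0.0
```

>>> jog_arm:
  steps:
    - [[0, 0, 0.0003, 0, 0, 0, 1], [0, 0, 0.0006, 0, 0, 0, 1], [0, 0, 0.0009, 0, 0, 0, 1], [0, 0, 0.0012, 0, 0, 0, 1], [0, 0, 0.0015, 0, 0, 0, 1]]

```text
time: 31.05
eef_pos: [0.4538, 0.1382, 0.1762]
orientation: [-0.0, 0.689, 0.725, 0.0]
contact_force: [0.3, -1.6, 1.8]
gripper_width: 0.002
gripper_force: 1.3
```

>>> jog_arm:
  steps:
    - [[0, 0, 0.0002, 0, 0, 0, 1], [0, 0, 0.0004, 0, 0, 0, 1], [0, 0, 0.0006, 0, 0, 0, 1], [0, 0, 0.0008, 0, 0, 0, 1], [0, 0, 0.0008, 0, 0, 0, 1]]

```text
time: 31.55
eef_pos: [0.4539, 0.1382, 0.1758]
orientation: [-0.0, 0.689, 0.725, 0.0]
contact_force: [-5.5, -1.4, 16.3]
gripper_width: 0.006
gripper_force: 8.0
```

Firm on the rim: shut. Withdraw and hand in.

>>> jog_arm:
  steps:
    - [[0, 0, -0.02, 0, 0, 0, 1], [0, 0, -0.06, 0, 0, 0, 1], [0, 0, -0.11, 0, 0, 0, 1], [0, 0, -0.15, 0, 0, 0, 1], [0, 0, -0.15, 0, 0, 0, 1]]

```text
time: 32.05
eef_pos: [0.4556, 0.1387, 0.3299]
orientation: [0.0, 0.689, 0.724, 0.004]
contact_force: [-0.1, -0.4, -0.2]
gripper_width: 0.006
gripper_force: 0.0
```

```bash
python3 -c "
from rig import *
s=read_state(); print(s['eef_pos'],s['contact_force']); print(job_done())"
```

```text
[0.45561956 0.13868426 0.32989056] [-0.10355925 -0.35775796 -0.18172547]
the job is handed in; nothing more can be done
None
```

Lids a and b went down freely and are shut flush on the rim; lid c began to bind at about 0.4 rad, was stopped at about 10 N, and stands fully open against its stop. Nothing around the chest was touched, and the job was handed in at 32 s.

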